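# Third hand for a cast cloud bookend

## Robot

A 6-joint arm with a two-finger parallel gripper is mounted at the origin on the work surface. World frame = base frame: x ahead of the robot, y to its left, z up, the work surface at z = 0. Lengths are in mm, angles in rad, forces in N, time in s.
With the tool pointing down it reaches from about 350 to 975 mm from the base axis. Payload 7.1 kg.
Tool frame: the origin (TCP) lies between the finger pads; the fingertips stand ctrl.tip_extent ahead of it and the grasp point (between the pads) lies 3 mm ahead of it (ctrl.tip_extent is the distance from the TCP to the fingertips, in mm); z points along the fingers, y is the direction in which the jaws open and shut (so a half turn about z gives the same grasp; the last joint's range is limited). The gripper opens to 88 mm and grips with 3 to 60 N. Pads are 20 mm wide; open, the fingers measure 115 mm over their backs; the gripper's body (75 mm by 178 mm) begins 61 mm behind the grasp point.
Start: joints at [1.307, 0.423, 1.63, -0, 1.089, -0.019], TCP at [151.445, 606.357, 244.675] pointing down, gripper open.
Joint ranges: [-3, 3], [-0.9, 2.11], [0.09, 2.58], [-1.31, 4.45], [0.11, 2.69], [-2.54, 2.54]. Speed limits (rad/s): [2.39, 2.39, 3.01, 3.14, 3.14, 3.14].

## Interface

Orientations are given as a rotation vector (axis times angle).
In Python, from workcell import ctrl, viewer gives the robot as it stands.
- The arm moves only by the shell command python3 -m crank 'ROWS' [OPENING]. ROWS is text: rows parted by semicolons, each of 4 numbers parted by spaces: the shift along the tool's x, y, z in mm, then the turn about the tool's z in degrees. In form: x y z spin; .... A call has 1 to 12 rows; each row is the pose to reach, as a shift and turn from the pose measured when the call began, along the tool's axes at that moment; what a row does not reach only later rows make up. A row lasts 1/8 s, in which the tool goes at most 62.5 mm and 10.7 degrees, less where a joint would pass 70% of its speed; a pose out of reach is approached as far as the arm can. A call with a gripper value outside its range is refused whole. OPENING is the closure, from 0 (fully open) to 1 (shut), set as the call begins (- or left out, the last holds). The fingers move at their own pace and stop on an object; the grip force is fixed at half the most. Time passes only in rows, so rows that repeat a pose let the fingers close. It gives the time, the measured TCP pose, the force and the opening at its end, in the units of the state.
- ctrl.get_obs(): the state, without advancing time (a new reading comes with each control period).
- viewer.get_image(name): name is "scene" or "top"; returns a dict with "color" (480x640x3 uint8, red, green, blue), "vfov" (degrees; the focal length in pixels is half the picture's height over the tangent of half this angle, whatever the lens; pixels are square), "cx", "cy" (the principal point, pixels), "extrinsics" (4x4, takes a point from camera to world coordinates). Camera axes: x right, y down, z forward; pixel columns grow to the right and rows downward; lengths in mm; the calibration is good to about 2 mm. A picture is of the moment at which its call begins. There is no depth.
- ctrl.close_job(): hands the job in, once; it reports no verdict.
The state is a dict: "t": time; "qpos": joint angles; "qvel": joint speeds; "joint_torque": joint torques, N m; "ee_pos": TCP position; "orientation": TCP orientation; "ft_force": force on the tool from outside, world axes, zero at the start; "moment": the same for the moment, N m; "width": finger opening in mm.
Only numpy, scipy, OpenCV 4.12 (cv2) and the standard library are available. Lean on these libraries where they do the work, as an engineer would, in place of code of your own. Each camera call takes 0.05 s, during which the arm holds its last target. There are 200 camera calls.

## Task

Stand the cloud-shaped bookend on the bed of the plywood jig, centred on the gap in the fence, and press its flat back squarely against the two cork pads until the sprung pads are pushed in about half their travel; keep holding it there, because I will drive the screws in from behind. The casting is brittle: keep it upright and never push the pads all the way in. Finish while still holding it with that steady push, and leave the other pieces where they stand.

Things in the scene. Friction and masses are not known exactly. Their poses are not given: they have to be found in the camera images.
- cloud: Cream-white cast bookend, 0.5 kg: foot plate 85 x 120 x 14 mm (x, y, z) with a cloud-shaped upright, 22 mm thick in x: middle hump 100 mm high (46 mm wide at 92 mm, wider below), lower humps (78 mm) beside it. Origin: underside, below the middle of the upright. x points out of the flat back, which is at x = +11 mm; the foot reaches to x = -74 mm. Grip across the middle hump, above the pads.
- cloud_back (a point): On the bookend's flat back, in the middle of its width, 30 mm above its underside; axes as the bookend's.
- jig: Plywood jig fixed to the table: bed 200 (x) x 180 (y) mm, its top 12 mm above the table; across its far end, away from the robot, a two-piece fence 55 mm high, front at x = +80 mm, with a 44 mm gap at y = 0. Origin: centre of the bed's underside. x points along the bed to the fence, z up.
- pad_face (a point): Two cork-faced pads on one sprung carrier in front of the fence, each 45 mm wide (20 to 65 mm either side of the middle), 13 to 55 mm above the table. This point: middle of the pads' face, between them, 34 mm above the table; free, it is at jig x = +40 mm. x points to the fence, the way the pads give.
- pads (a joint): How far the pads are pushed in towards the fence, in m: 0 when free, 0.024 when fully in (the stop). The spring pushes back with 0.8 N per mm, starting from 0; half way is about 9.6 N.
- shell: Bystander: a bookend of the same casting and thickness, but with one round ribbed shell as its upright, 84 mm wide and 90 mm high. Leave it.
- pillar: Bystander: a fluted pillar candle, 60 mm across, 85 mm high, standing. Leave it.
- tray: Bystander: a small cast tray, 100 x 75 x 16 mm. Leave it.
Mind the look-alikes: they are no part of the job. Leave any pink or red look-alike of the cloud alone.

How it is judged (in metres and radians):
On the way:
1. the cloud bookend stands on the jig's bed, its back towards the pads (z of cloud in the frame of jig between 0.008 and 0.017 m and x of cloud_back in the frame of jig between -0.05 and 0.07 m and y of cloud_back in the frame of jig between -0.05 and 0.05 m and angle between cloud's own z axis and vertical below 0.12 rad), for 0.2 s.
At the end, for the whole second after the job is handed in: In the last second the fingers still hold or push the bookend; it rests on the bed (-4/+5 mm), still, upright and square within 0.1 rad, centred on the gap within 9 mm, its back pressing the cork pads with 5.5 to 14 N and pushing them in 7 to 17.5 mm (contact force between cloud and pads between 5.5 and 14 N and value of joint pads between 0.007 and 0.0175 m and contact force between the fingers and cloud above 1 N and x of cloud_back in the frame of jig above 0.043 m and y of cloud_back in the frame of jig between -0.009 and 0.009 m and angle between the x axis of cloud and the x axis of jig, either way round below 0.1 rad and angle between cloud's own z axis and vertical below 0.1 rad and z of cloud in the frame of jig between 0.008 and 0.017 m and linear speed of cloud below 0.01 m/s); the arm keeps its last pose, push and grip.
It fails at once if the pads are pushed all the way in (over 22.5 of 24 mm) (value of joint pads above 0.0225 m).
It fails at once if the cloud bookend is tipped by more than 0.6 rad (angle between cloud's own z axis and vertical above 0.6 rad).
It fails at once if another piece is moved by more than 20 mm (distance of any of shell, pillar, tray from where it was at the start of the episode above 0.02 m).
It also fails if it takes over 48 s, if anything falls off the work surface, if the arm or the gripper's body presses on something with over 40 N, if the wrist force passes 120 N, or if a joint passes its speed limit or range.

## Working session

There is one attempt and no reset: what is moved stays moved. The work goes in short steps, Python scripts to look and compute and a shell command to move; the robot and the scene stay as the last step left them, time stands still between calls to the robot, and variables do not carry over. Pictures are saved under pics/ and viewed, and the job is handed in when it is done.

```bash
mkdir -p pics; ls; cat > h.py <<'E'
import numpy as np, cv2
from workcell import ctrl, viewer
def grab(n,f):
    im=viewer.get_image(n); cv2.imwrite('pics/'+f,cv2.cvtColor(im['color'],cv2.COLOR_RGB2BGR)); return im
def ray(im,u,v,z):
    f=240/np.tan(np.radians(im['vfov'])/2); E=np.array(im['extrinsics'])
    d=E[:3,:3]@np.array([(u-im['cx'])/f,(v-im['cy'])/f,1]); o=E[:3,3]
    return o+d*(z-o[2])/d[2]
def proj(im,p):
    f=240/np.tan(np.radians(im['vfov'])/2); E=np.linalg.inv(np.array(im['extrinsics']))
    c=E[:3,:3]@np.array(p)+E[:3,3]; return f*c[0]/c[2]+im['cx'],f*c[1]/c[2]+im['cy']
E
python3 - <<'E'
from h import *
for n in('scene','top'):
    im=grab(n,n+'0.png'); print(n,im['vfov'],im['cx'],im['cy'],np.round(im['extrinsics'],3).tolist())
o=ctrl.get_obs();print(o,ctrl.tip_extent)
E
```

```text
pics
scene 53.272639044053356 315.02685260831646 230.6185827131055 [[0.058, 0.688, -0.723, 1374.329], [0.998, -0.048, 0.035, -116.313], [-0.011, -0.724, -0.69, 846.666], [0.0, 0.0, 0.0, 1.0]]
top 57.058918848225915 323.73808059845754 227.68497742844946 [[0.057, -0.977, 0.206, 342.478], [-0.998, -0.055, 0.015, -98.078], [-0.004, -0.207, -0.978, 1074.901], [0.0, 0.0, 0.0, 1.0]]
{'t': 0.1, 'qpos': array([ 1.30700459e+00,  4.23791322e-01,  1.63060685e+00,  1.86219049e-05,
        1.08856379e+00, -1.90185123e-02]), 'qvel': array([ 0.00054604, -0.0027174 , -0.00085093,  0.00139436,  0.00019969,
       -0.00186803]), 'joint_torque': array([-4.25764119e-04, -5.45615065e+01, -2.74322301e+01,  6.44792221e-02,
        1.87818386e-02, -5.88929993e-05]), 'ee_pos': array([151.32098608, 605.92720899, 243.96523989]), 'orientation': array([-3.83517600e-01, -3.11788374e+00,  2.12564561e-03]), 'ft_force': array([-0.43775529, -0.386408  , -0.26870242]), 'moment': array([ 0.00796342,  0.00982497, -0.02358711]), 'width': 87.66101458645495} 22.0
```

View pics/scene0.png

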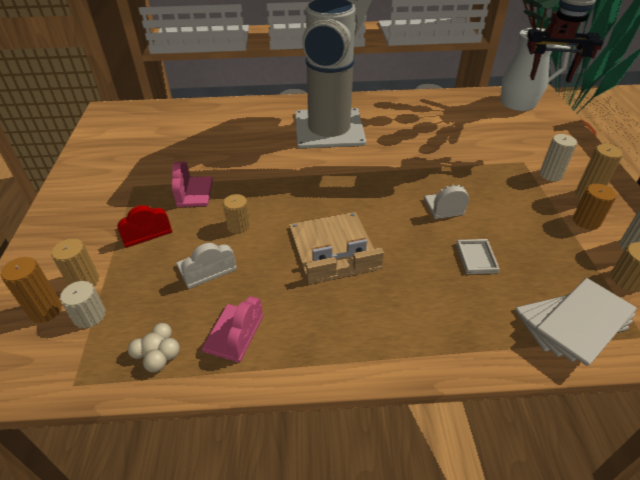

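View pics/top0.png

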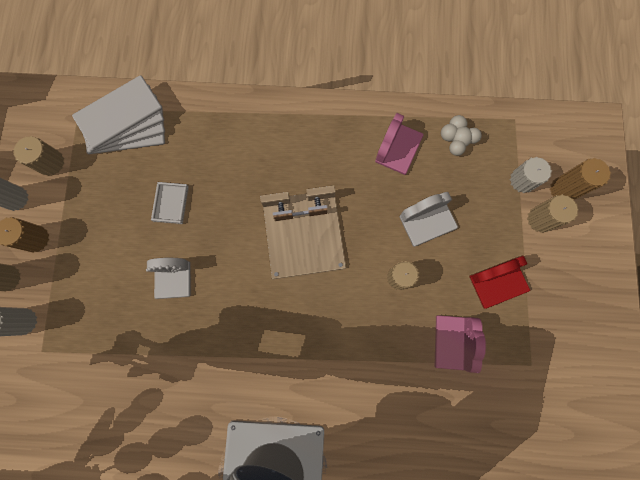

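Candidates for the cloud:
- White cloud: scene (207,262), top (429,218).
- White shell: scene (450,202), top (170,278).
- Pink pieces: scene (235,328) and (190,185).
- Red piece: scene (145,225).

I choose the white one with three humps and will check it in a close crop.

```bash
python3 - <<'E'
import cv2,numpy as np
a=cv2.imread('pics/top0.png');b=cv2.imread('pics/scene0.png')
r=lambda i,x,y,w,h,s:cv2.resize(i[y:y+h,x:x+w],None,fx=s,fy=s,interpolation=cv2.INTER_CUBIC)
cv2.imwrite('pics/c1.png',np.hstack([r(a,390,185,80,70,5),r(b,170,230,80,70,5)]))
cv2.imwrite('pics/c2.png',r(a,250,175,110,110,5))
E
```

```text
(no output)
```

View pics/c1.png

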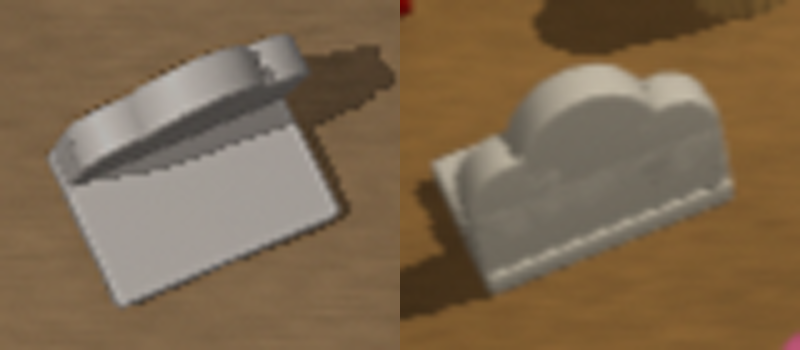

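View pics/c2.png

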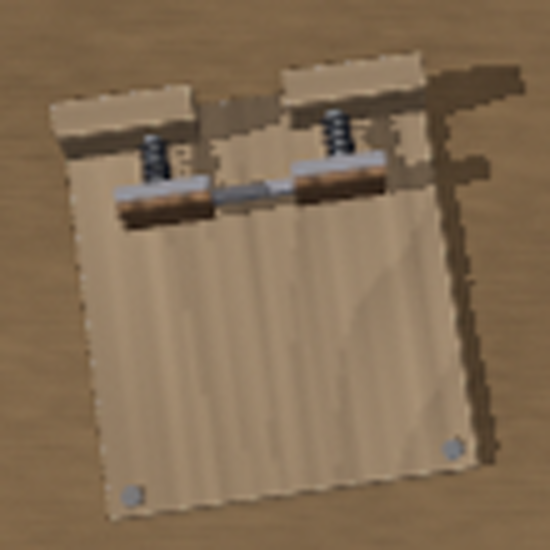

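The crop shows the cream-white three-hump cloud. Its foot faces the robot and its back faces away, at about 20° to the image. The jig's fence is at its far end.

```bash
python3 - <<'E'
from h import *
T=viewer.get_image('top');S=viewer.get_image('scene')
c=lambda x,y,z,ox,oy:ray(T,ox+x/5-.4,oy+y/5-.4,z)[:2]
A=c(120,303,14,390,185);B=c(342,212,14,390,185);J1=c(75,183,14,390,185);J2=c(290,127,14,390,185)
s1=ray(S,170+90/5,230+293/5,0)[:2];s2=ray(S,170+333/5,230+198/5,0)[:2]
print('foot',A,B,'junction',J1,J2,'scene back',s1,s2)
def ax(l,r): # x axis perpendicular to left->right (left=+y)
    d=r-l; return np.degrees(np.arctan2(d[0],-d[1])), np.linalg.norm(d)
for p in((A,B),(J1,J2),(s2,s1),(s1,s2)): print(ax(*p))
C=[c(110,518,12,250,175),c(485,465,12,250,175)];P=[c(116,200,55,250,175),c(386,166,55,250,175)]
F=[c(192,118,55,250,175),c(285,101,55,250,175)];FO=[c(62,136,55,250,175),c(427,82,55,250,175)]
for n,p in(('near',C),('pads',P),('gap',F),('fout',FO)): print(n,p,ax(*p),(p[0]+p[1])/2)
E
```

```text
foot [ 535.0420613  -302.15262912] [ 586.47923284 -410.18389719] junction [ 593.73564088 -279.15186137] [ 628.1292601  -384.76965664] scene back [ 657.89026694 -374.54466368] [ 607.10295025 -267.00287764]
(np.float64(25.460625892359158), np.float64(119.65173420255722))
(np.float64(18.037439388808465), np.float64(111.0767289808423))
(np.float64(25.279332100865293), np.float64(118.93101900497615))
(np.float64(-154.7206678991347), np.float64(118.93101900497615))
near [array([435.73830198,  36.79344067]), array([ 471.45026679, -141.9853552 ])] (np.float64(11.296436260719378), np.float64(182.31073003003195)) [453.59428438 -52.59595726]
pads [array([582.55944267,  40.76247954]), array([606.39979448, -86.47922003])] (np.float64(10.612057039548924), np.float64(129.45583216834953)) [594.47961858 -22.85837025]
gap [array([624.8960026 ,   7.65088115]), array([635.82705796, -36.30046196])] (np.float64(13.966556445737643), np.float64(45.29026973666247)) [630.36153028 -14.3247904 ]
fout [array([612.51348417,  69.11440377]), array([ 649.10368764, -103.84208351])] (np.float64(11.945209050587387), np.float64(176.78458497011061)) [630.8085859  -17.36383987]
```

```bash
cat >> h.py <<'E'
from scipy.spatial.transform import Rotation as Ro
def go(x,y,z,yaw):
    o=ctrl.get_obs(); R=Ro.from_rotvec(o['orientation']).as_matrix()
    s=R.T@(np.array([x,y,z])-o['ee_pos']); ty=np.degrees(np.arctan2(R[1,1],R[0,1]))
    sp=-((yaw-ty+90)%180-90)
    print('t',round(o['t'],2),'pos',o['ee_pos'].round(1),'yaw',round(ty,1),'tilt',np.degrees(np.arccos(-R[2,2])).round(2),'F',o['ft_force'].round(1),'w',round(o['width'],1),'SHIFT',s.round(1),'spin',sp.round(1))
E
python3 -c "from h import *; go(625,-325,230,25.4)"
```

```text
t 0.2 pos [151.4 606.1 244.2] yaw 76.0 tilt 0.05 F [-0.7 -0.1 -0.4] w 87.6 SHIFT [-685.2 -788.5   14.9] spin 50.6
```

```bash
python3 -m crank '-30 -35 2 3;-70 -80 4 7;-110 -125 5 10;-150 -170 6 15;-190 -215 7 20;-230 -260 8 25;-270 -305 9 30;-310 -350 10 35;-350 -400 11 40;-390 -445 12 45;-430 -490 13 50;-470 -540 15 50' 0; python3 -c "from h import *; go(625,-325,230,25.4)"
```

```text
t: 1.7
ee_pos: [476.7, -32.3, 230.0]
orientation: [1.666, 2.662, -0.001]
ft_force: [1.2, 0.8, 0.3]
width: 87.6
t 1.7 pos [476.7 -32.3 230. ] yaw 25.9 tilt 0.06 F [1.2 0.8 0.3] w 87.6 SHIFT [-3.281e+02  5.500e+00  3.000e-01] spin 0.5
```

```bash
python3 -m crank '-50 1 0 0;-100 2 0 0;-150 3 0 0;-200 4 0 0;-250 5 0 0;-290 5 0 0;-320 5 0 0;-328 5.5 0 0.5;-328 5.5 0 0.5;-328 5.5 0 0.5'; python3 - <<'E'
from h import *
go(625,-325,74,25.4)
a=grab('top','t1.png');b=grab('scene','s1.png')
r=lambda i,x,y,w,h,s:cv2.resize(i['color'][y:y+h,x:x+w,::-1],None,fx=s,fy=s,interpolation=cv2.INTER_CUBIC)
cv2.imwrite('pics/c3.png',np.hstack([r(a,370,150,130,130,3),r(b,140,150,130,150,3)[:390]]))
E
```

```text
t: 2.95
ee_pos: [624.5, -323.8, 230.2]
orientation: [1.677, 2.656, -0.0]
ft_force: [-0.2, 0.3, -0.6]
width: 88.0
t 2.95 pos [ 624.5 -323.8  230.2] yaw 25.5 tilt 0.02 F [-0.2  0.3 -0.6] w 88.0 SHIFT [-1.300e+00 -1.000e-01  1.562e+02] spin 0.1
```

View pics/c3.png

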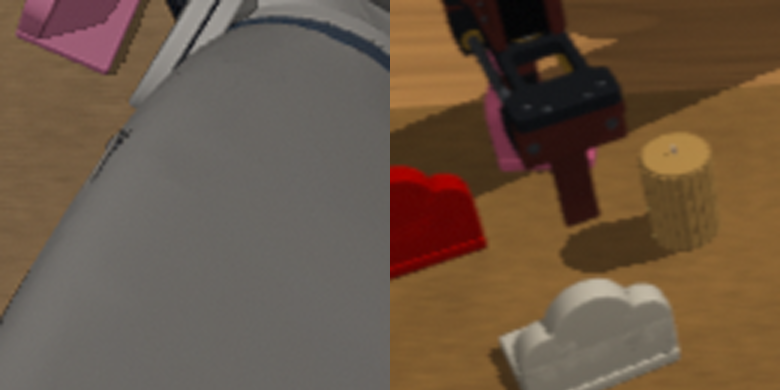

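```bash
python3 -m crank '0 0 30 0;-1 0 60 0;-1 0 90 0;-1 0 110 0;-1 0 110 0;-1 0 110 0'; python3 - <<'E'
from h import *
go(625,-325,74,25.4)
b=grab('scene','s2.png')
o=ctrl.get_obs()
i=b['color'][180:310,140:280,::-1]
cv2.imwrite('pics/c4.png',cv2.resize(i,None,fx=5,fy=5,interpolation=cv2.INTER_CUBIC)[:600])
E
```

```text
t: 3.8
ee_pos: [625.9, -325.1, 121.7]
orientation: [1.676, 2.655, -0.0]
ft_force: [0.4, 0.3, 0.1]
width: 87.7
t 3.8 pos [ 625.9 -325.1  121.7] yaw 25.5 tilt 0.13 F [0.4 0.3 0.1] w 87.7 SHIFT [ 0.5 -0.8 47.7] spin 0.1
```

View pics/c4.png

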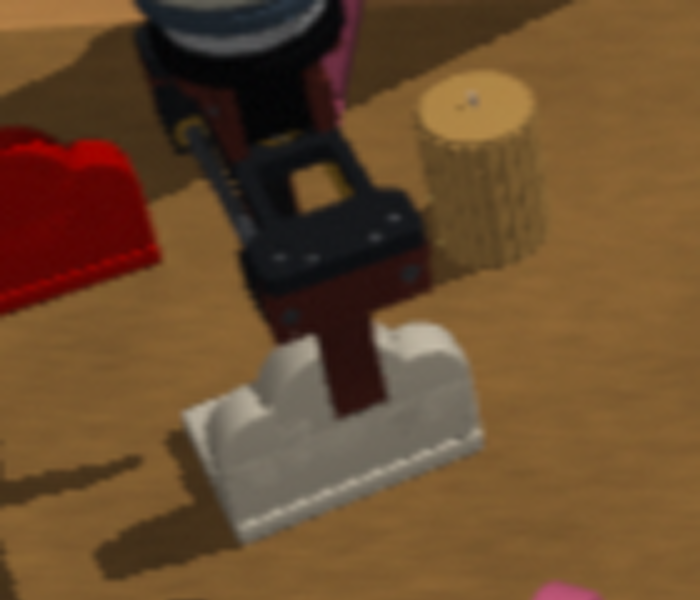

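The fingers straddle the middle hump, with the tip at crop (360,415) and the foot's midpoint at (361,490). I'll go down and grip.

```bash
python3 -m crank '0 -1 15 0;0 -1 30 0;0 -1 42 0;0 -1 47 0;0 -1 47 0;0 -1 47 0'; python3 -m crank '0 0 0 0;0 0 0 0;0 0 0 0;0 0 0 0;0 0 0 0;0 0 0 0;0 0 0 0;0 0 0 0' 1; python3 - <<'E'
from h import *
go(625,-325,110,25.4)
b=grab('scene','s3.png')
cv2.imwrite('pics/c5.png',cv2.resize(b['color'][180:310,140:280,::-1],None,fx=5,fy=5,interpolation=cv2.INTER_CUBIC)[:600])
E
```

```text
t: 4.6
ee_pos: [625.5, -325.9, 75.3]
orientation: [1.675, 2.653, -0.0]
ft_force: [-0.4, -0.5, 0.1]
width: 87.8
t: 5.6
ee_pos: [625.4, -325.9, 75.2]
orientation: [1.675, 2.654, -0.0]
ft_force: [0.4, -0.7, 0.9]
width: 21.8
t 5.6 pos [ 625.4 -325.9   75.2] yaw 25.5 tilt 0.19 F [ 0.4 -0.7  0.9] w 21.8 SHIFT [  0.9   0.  -34.8] spin 0.1
```

View pics/c5.png

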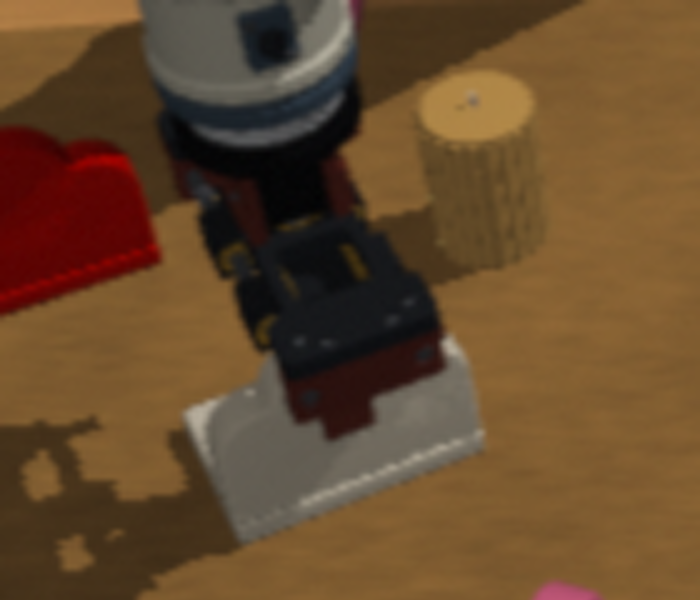

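Gripped: width is 21.8, matching the 22 mm casting, and it is upright. Lifting straight up.

```bash
python3 -m crank '0 0 -10 0;0 0 -30 0;0 0 -55 0;0 0 -80 0;0 0 -100 0;0 0 -110 0;0 0 -110 0;0 0 -110 0'; python3 - <<'E'
from h import *
go(557,-32,185,11.6)
b=grab('scene','s4.png')
cv2.imwrite('pics/c6.png',cv2.resize(b['color'][140:290,140:300,::-1],None,fx=4,fy=4,interpolation=cv2.INTER_CUBIC)[:600])
E
```

```text
t: 6.65
ee_pos: [624.6, -325.4, 184.2]
orientation: [1.676, 2.655, -0.0]
ft_force: [-0.4, -0.8, -6.8]
width: 21.9
t 6.65 pos [ 624.6 -325.4  184.2] yaw 25.5 tilt 0.1 F [-0.4 -0.8 -6.8] w 21.9 SHIFT [293.9  65.1  -1.2] spin 13.9
```

View pics/c6.png

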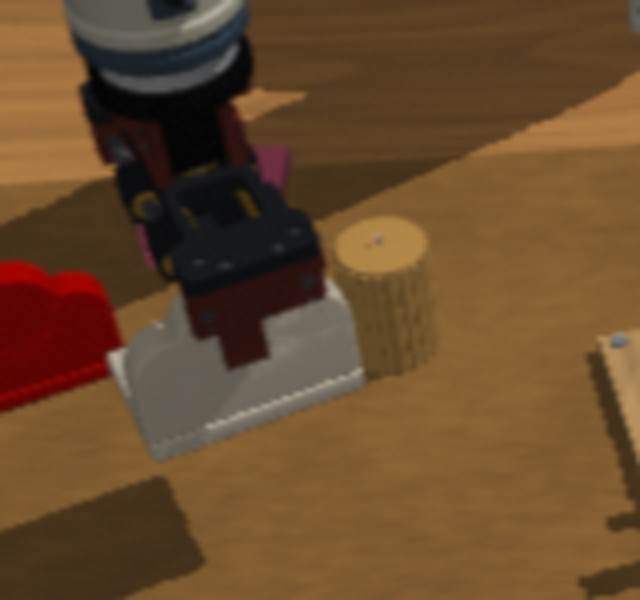

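The cloud hangs level and upright in the grip (foot edge (160,455)–(362,375) in the crop), clear of the table. Carrying it over the jig.

```bash
python3 -m crank '15 3 0 0;45 10 0 0;80 17 0 2;120 26 0 5;160 35 0 8;200 45 0 11;240 53 0 14;270 60 0 14;290 65 0 14;294 65 0 14;294 65 0 14;294 65 0 14'; python3 - <<'E'
from h import *
go(557,-32,120,11.6)
b=grab('scene','s5.png')
cv2.imwrite('pics/c7.png',cv2.resize(b['color'][150:300,260:420,::-1],None,fx=4,fy=4,interpolation=cv2.INTER_CUBIC))
E
```

```text
t: 8.2
ee_pos: [557.1, -32.7, 183.7]
orientation: [1.988, 2.43, -0.0]
ft_force: [-0.4, -0.3, -5.2]
width: 21.8
t 8.2 pos [557.1 -32.7 183.7] yaw 11.4 tilt 0.1 F [-0.4 -0.3 -5.2] w 21.8 SHIFT [ 0.8  0.  63.7] spin -0.2
```

View pics/c7.png

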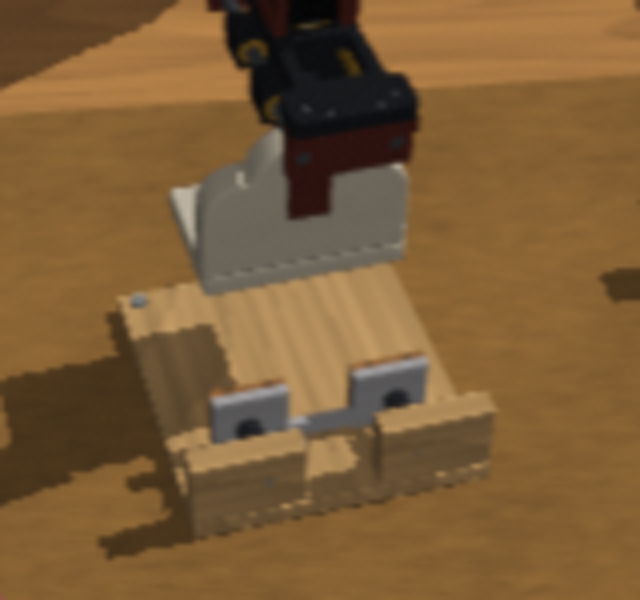

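```bash
python3 - <<'E'
from h import *
S=viewer.get_image('scene')
th=np.radians(11.6);X=np.array([np.cos(th),np.sin(th)]);Y=np.array([-X[1],X[0]]);O=np.array([552,-32])
def q(n,l,r,z):
    a,b=[ray(S,260+p[0]/4-.4,150+p[1]/4-.4,z)[:2] for p in(l,r)]
    d=b-a;m=(a+b)/2-O
    print(n,'len',np.linalg.norm(d).round(1),'yaw',np.degrees(np.arctan2(-d[0],d[1])).round(1),'jig x,y',(m@X).round(1),(m@Y).round(1))
q('fence bottom',(198,537),(490,471),0)
q('fence top outer',(190,473),(494,408),55)
q('gap top',(305,447),(376,429),55)
q('padtop',(212,400),(427,361),55)
q('cloud',(208,293),(405,256),108.5)
E
```

```text
fence bottom len 179.4 yaw 12.6 jig x,y 93.5 3.1
fence top outer len 179.9 yaw 12.2 jig x,y 93.3 0.1
gap top len 42.8 yaw 15.0 jig x,y 91.3 -1.5
padtop len 129.7 yaw 10.3 jig x,y 44.5 1.0
cloud len 118.1 yaw 11.5 jig x,y 10.9 2.1
```

```bash
python3 -m crank '0 0 20 0;0 0 45 0;0 0 70 0;0 0 85 0;0 0 90 0;0 0 92 0;0 0 92 0;0 0 92 0'; python3 -m crank '0 0 1 0;0 0 2 0;0 0 3 0;0 0 4 0;0 0 4 0;0 0 4 0'; python3 - <<'E'
from h import *
go(557,-32,87,11.8)
E
```

```text
t: 9.3
ee_pos: [557.5, -32.8, 92.3]
orientation: [1.988, 2.429, 0.001]
ft_force: [0.3, -0.3, -5.0]
width: 21.9
t: 10.05
ee_pos: [557.6, -32.8, 88.3]
orientation: [1.988, 2.429, 0.001]
ft_force: [0.2, 0.3, -4.8]
width: 21.8
t 10.05 pos [557.6 -32.8  88.3] yaw 11.4 tilt 0.15 F [ 0.2  0.3 -4.8] w 21.8 SHIFT [ 0.9 -0.4  1.3] spin -0.4
```

Not touching the bed yet. I'll lower in small steps and watch the vertical force.

```bash
python3 -m crank '0 0 0.6 0;0 0 1.2 0;0 0 1.2 0;0 0 1.2 0'; python3 -m crank '0 0 0.5 0;0 0 1 0;0 0 1 0;0 0 1 0'; python3 - <<'E'
from h import *
go(557,-32,87,11.8)
b=grab('scene','s6.png')
cv2.imwrite('pics/c8.png',cv2.resize(b['color'][150:300,260:420,::-1],None,fx=4,fy=4,interpolation=cv2.INTER_CUBIC))
E
```

```text
t: 10.55
ee_pos: [557.7, -32.8, 87.3]
orientation: [1.988, 2.429, 0.001]
ft_force: [-0.7, 1.6, -0.4]
width: 21.9
t: 11.05
ee_pos: [557.7, -32.8, 87.2]
orientation: [1.988, 2.429, 0.001]
ft_force: [-2.5, 1.5, 9.2]
width: 22.2
t 11.05 pos [557.7 -32.8  87.2] yaw 11.4 tilt 0.16 F [-2.5  1.5  9.2] w 22.2 SHIFT [ 0.9 -0.5  0.2] spin -0.4
```

View pics/c8.png

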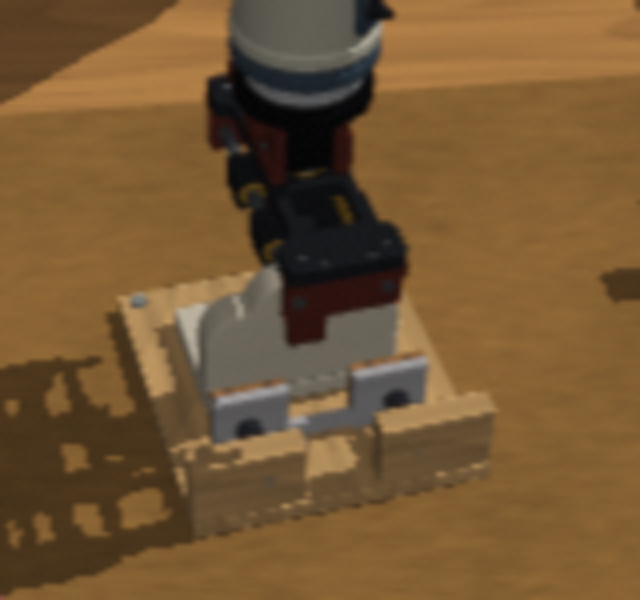

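The cloud stands on the bed (13 N step in vertical force, TCP z 87.2). I'll ease it up slightly and move forward to just before the pads.

```bash
python3 -m crank '0 0 -0.6 0;0 3 -0.6 -0.4;0 8 -0.6 -0.4;0 13 -0.6 -0.4;0 17 -0.6 -0.4;0 18 -0.6 -0.4;0 18 -0.6 -0.4;0 18 -0.6 -0.4'; python3 - <<'E'
from h import *
go(580.5,-26.2,87,11.8)
b=grab('scene','s7.png')
cv2.imwrite('pics/c9.png',cv2.resize(b['color'][190:300,270:400,::-1],None,fx=5,fy=5,interpolation=cv2.INTER_CUBIC))
E
```

```text
t: 12.1
ee_pos: [575.2, -29.2, 87.8]
orientation: [1.98, 2.436, 0.001]
ft_force: [-0.2, 1.9, -5.7]
width: 22.1
t 12.1 pos [575.2 -29.2  87.8] yaw 11.8 tilt 0.15 F [-0.2  1.9 -5.7] w 22.1 SHIFT [1.9 5.8 0.8] spin 0.0
```

View pics/c9.png

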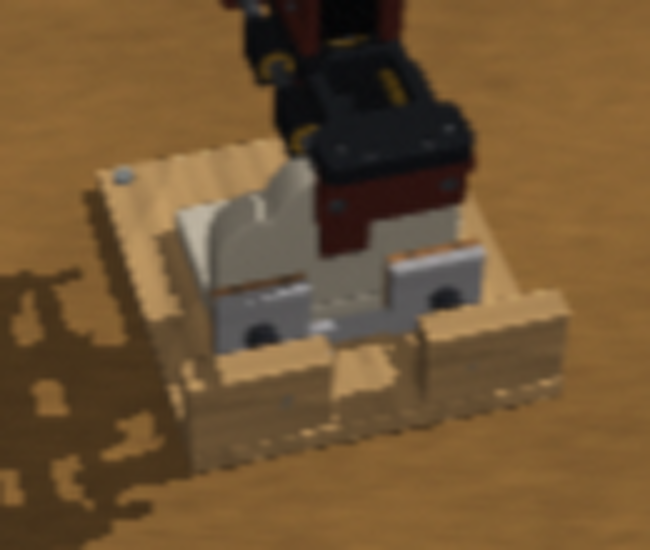

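```bash
python3 - <<'E'
from h import *
S=viewer.get_image('scene')
th=np.radians(11.8);X=np.array([np.cos(th),np.sin(th),0]);Y=np.array([-X[1],X[0],0]);O=np.array([552,-32,0])
def pl(u,v,x):
    a=ray(S,270+u/5-.4,190+v/5-.4,0);b=ray(S,270+u/5-.4,190+v/5-.4,100)
    f=lambda p:(p-O)@X
    p=a+(b-a)*(x-f(a))/(f(b)-f(a)); return ((p-O)@Y).round(1),p[2].round(1)
p=ctrl.get_obs()['ee_pos'];print('tcp',(p-O)@X,(p-O)@Y)
xb=(p-O)@X+11
print('cloud',xb,pl(213,275,xb),pl(462,228,xb))
print('pads back',pl(215,292,46),pl(309,284,46),pl(388,266,46),pl(483,247,46))
print('gap fence back',pl(331,345,100),pl(422,325,100),pl(190,395,100),pl(568,300,100))
E
```

```text
tcp 23.24241736751583 -2.0652465861193616
cloud 34.24241736751583 (np.float64(-62.5), np.float64(62.7)) (np.float64(58.7), np.float64(60.9))
pads back (np.float64(-64.7), np.float64(63.7)) (np.float64(-19.8), np.float64(56.5)) (np.float64(18.5), np.float64(57.8)) (np.float64(65.2), np.float64(57.7))
gap fence back (np.float64(-25.9), np.float64(72.6)) (np.float64(16.3), np.float64(73.4)) (np.float64(-90.6), np.float64(59.2)) (np.float64(85.8), np.float64(69.9))
```

The cloud's centre is within about 2 mm of the pads' centre. I'll nudge it 1.5 mm and approach contact in steps.

```bash
python3 -m crank '1 2 0 0;1.5 4 0 0;1.5 5 0 0;1.5 5 0 0;1.5 5 0 0'; python3 -m crank '0 1 0 0;0 2 0 0;0 3 0 0;0 4 0 0;0 4 0 0;0 4 0 0'; python3 -c "
from h import *
go(580.5,-26.2,87,11.8)"
```

```text
t: 12.82
ee_pos: [579.5, -26.8, 87.8]
orientation: [1.98, 2.436, 0.0]
ft_force: [-1.3, 0.6, -5.4]
width: 21.7
t: 13.58
ee_pos: [583.1, -26.0, 87.7]
orientation: [1.98, 2.437, -0.0]
ft_force: [-4.5, -1.6, -3.5]
width: 21.9
t 13.57 pos [583.1 -26.   87.7] yaw 11.8 tilt 0.1 F [-4.5 -1.6 -3.5] w 21.9 SHIFT [ 0.3 -2.6  0.7] spin -0.0
```

```bash
python3 -m crank '0 1 0 0;0 2 0 0;0 3 0 0;0 3 0 0;0 3 0 0'; python3 -c "
from h import *
for i in range(1): go(580.5,-26.2,87,11.8)"; python3 -m crank '0 1 0 0;0 2 0 0;0 2 0 0;0 2 0 0;0 2 0 0';python3 - <<'E'
from h import *
S=grab('scene','s8.png');go(580.5,-26.2,87,11.8)
cv2.imwrite('pics/c10.png',cv2.resize(S['color'][190:300,270:400,::-1],None,fx=5,fy=5,interpolation=cv2.INTER_CUBIC))
E
```

```text
t: 14.2
ee_pos: [585.5, -25.4, 87.6]
orientation: [1.981, 2.437, -0.002]
ft_force: [-6.1, -1.7, -3.1]
width: 21.7
t 14.2 pos [585.5 -25.4  87.6] yaw 11.8 tilt 0.07 F [-6.1 -1.7 -3.1] w 21.7 SHIFT [ 0.3 -5.   0.6] spin -0.0
t: 14.82
ee_pos: [586.6, -25.2, 87.4]
orientation: [-1.981, -2.437, 0.004]
ft_force: [-7.0, -2.4, -2.3]
width: 22.0
t 14.88 pos [586.6 -25.2  87.4] yaw 11.8 tilt 0.13 F [-7.  -2.3 -1.9] w 22.0 SHIFT [ 0.2 -6.1  0.4] spin -0.0
```

View pics/c10.png

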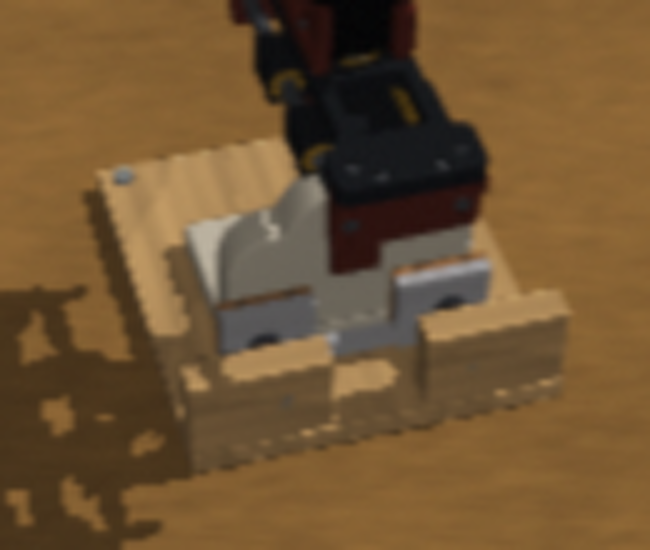

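The pads have moved visibly (right pad corner (483,247) → (490,260) in the crop). Checking the travel in the image.

```bash
python3 - <<'E'
from h import *
S=viewer.get_image('scene')
th=np.radians(11.8);X=np.array([np.cos(th),np.sin(th),0])
a=[cv2.cvtColor(cv2.imread(f'pics/{n}.png'),cv2.COLOR_BGR2GRAY)[200:290,270:400] for n in('s7','s8')]
# shift of right pad patch between the two pictures (template match, x4)
a=[cv2.resize(i,None,fx=4,fy=4,interpolation=cv2.INTER_CUBIC) for i in a]
def tm(x,y,w,h):
    r=cv2.matchTemplate(a[1],a[0][y:y+h,x:x+w],cv2.TM_CCOEFF_NORMED);_,m,_,l=cv2.minMaxLoc(r);return (l[0]-x)/4,(l[1]-y)/4,m
for u,v in((483,247),(388,266)):
    x=int((u/5)*4);y=int((v/5-10)*4)
    d=tm(max(x-30,0),y-14,60,34)
    U,V=270+u/5,190+v/5
    s=ray(S,U+d[0],V+d[1],55)-ray(S,U,V,55);print(d,'travel',(s@X).round(1),'lat',(s@np.array([-X[1],X[0],0])).round(1))
E
```

```text
(1.5, 2.5, 0.9685863852500916) travel 8.8 lat 0.6
(1.25, 2.75, 0.9310474991798401) travel 9.3 lat 0.0
```

```bash
python3 -m crank '0 1 0 0;0 2 0 0;0 3 0 0;0 4 0 0;0 4 0 0;0 4 0 0;0 4 0 0;0 4 0 0;0 4 0 0'; python3 - <<'E'
from h import *
S=grab('scene','s9.png');T=grab('top','t9.png');go(580.5,-26.2,87,11.8)
th=np.radians(11.8);X=np.array([np.cos(th),np.sin(th),0])
a=[cv2.resize(cv2.cvtColor(cv2.imread(f'pics/{n}.png'),cv2.COLOR_BGR2GRAY)[200:290,270:400],None,fx=4,fy=4,interpolation=cv2.INTER_CUBIC) for n in('s7','s9')]
for u,v in((483,247),(388,266)):
    x=int(u/5*4)-30;y=int((v/5-10)*4)-14
    _,m,_,l=cv2.minMaxLoc(cv2.matchTemplate(a[1],a[0][y:y+34,x:x+60],cv2.TM_CCOEFF_NORMED))
    U,V=270+u/5,190+v/5;s=ray(S,U+(l[0]-x)/4,V+(l[1]-y)/4,55)-ray(S,U,V,55);print(m,'travel',s@X)
cv2.imwrite('pics/c11.png',cv2.resize(S['color'][190:300,270:400,::-1],None,fx=5,fy=5,interpolation=cv2.INTER_CUBIC))
E
```

```text
t: 16.05
ee_pos: [588.8, -24.6, 87.3]
orientation: [-1.98, -2.435, 0.007]
ft_force: [-9.0, -2.7, 1.9]
width: 21.8
t 16.15 pos [588.8 -24.6  87.3] yaw 11.8 tilt 0.33 F [-10.   -3.5   1.9] w 22.0 SHIFT [ 0.2 -8.5  0.4] spin -0.0
0.9552531838417053 travel 11.291821445838737
0.9144805073738098 travel 11.822995759573715
```

View pics/c11.png

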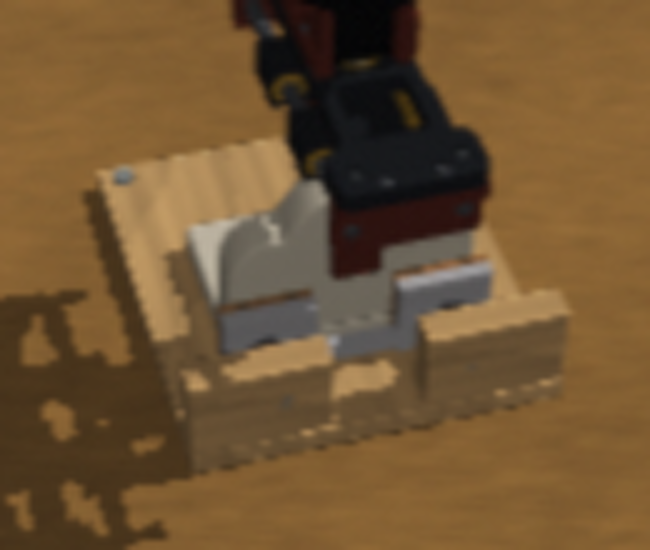

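The pads are in about 11.5 mm with about 9–10 N along the jig axis. The cloud is upright and centred, so I'm handing in.

```bash
python3 -m crank '0 0.9 0 0;0 0.9 0 0;0 0.9 0 0;0 0.9 0 0'; python3 -c "
from h import *
go(580.5,-26.2,87,11.8); print(np.abs(ctrl.get_obs()['qvel']).max()); print(ctrl.close_job())"
```

```text
t: 16.65
ee_pos: [588.8, -24.7, 87.3]
orientation: [-1.979, -2.433, 0.01]
ft_force: [-7.6, -2.9, -0.3]
width: 22.1
t 16.65 pos [588.8 -24.7  87.3] yaw 11.8 tilt 0.45 F [-7.6 -2.9 -0.3] w 22.1 SHIFT [ 0.2 -8.4  0.4] spin -0.0
0.0011483575596099474
the job is handed in; nothing more can be done
None
```

The cream-white cloud bookend is standing on the jig bed with its back pressed against both cork pads. The gripper is still holding it across the middle hump. I handed the job in at 16.65 s, and no verdict was reported.

- **Pad travel:** the last image check put the pads about 11.3–11.8 mm in, close to half of their 24 mm.
- **Push force:** the wrist force along the jig axis was about 8–10 N. It read 9.4–10.5 N just before the last hold and about 8.0 N at hand-in. These readings don't quite agree, though both are within the 5.5–14 N limit. Sensor noise is about 1 N, and friction on the bed also affects the reading.
- **Position:** the bookend was within about 2 mm of the centre of the gap, measured before the final push and a 1.5 mm nudge towards centre. By the tool pose, the yaw matches the jig and the tilt is about 0.5° (0.008 rad). It rests lightly on the bed and the arm was still.
- **Other pieces:** I carried the bookend well above everything and felt no contact with the other pieces. I did not measure their positions again at the end.
- **Calibration:** the pads were first touched about 3 mm earlier than my measured jig position predicted, so I set the final push from force and image travel instead.

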